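# Load a purge-filter cartridge into its gated holder

## Robot

A 6-joint arm with a two-finger parallel gripper is mounted at the origin on the work surface. World frame = base frame: x ahead of the robot, y to its left, z up, the work surface at z = 0. Lengths are in m, angles in rad, forces in N, time in s.
With the tool pointing down it reaches from about 0.325 to 0.9 m from the base axis. Payload 6.1 kg.
Tool frame: the origin (TCP) lies midway between the tips of the shut fingers; the grasp point (between the pads) lies 19 mm behind it; z points along the fingers, y is the direction in which the jaws open and shut (so a half turn about z gives the same grasp; the last joint's range is limited). The gripper opens to 87 mm and grips with 3 to 60 N. Pads are 19 mm wide; open, the fingers measure 117 mm over their backs; the gripper's body (75 mm by 190 mm) begins 51 mm behind the grasp point.
Start: joints at [1.156, 0.22, 1.526, -0, 1.395, -0.126], TCP at [0.178, 0.599, 0.223] pointing down, gripper open.
Joint ranges: [-2.98, 2.98], [-0.91, 2.08], [0.09, 2.57], [-1.24, 4.39], [0.2, 2.65], [-2.68, 2.68]. Speed limits (rad/s): [2.57, 2.57, 3.01, 3.14, 3.14, 3.14].

## Interface

Orientations are given as a unit quaternion [x, y, z, w].
In Python, from bench import bot, cams gives the robot as it stands.
- The arm moves only by the tool move_arm, never from a script. Its argument "steps" is a list of rows, each an object with "travel": the shift along the world's x, y, z scaled (see below), a list of three; "rotation": the turn, a rotation vector about the world's x, y, z scaled (see below), a list of three. A call has 1 to 20 rows; each row is the pose to reach, as a shift and turn from the pose measured when the call began; what a row does not reach only later rows make up. The controller multiplies each number of a shift by 0.3 m and each number of a turn by 120 degrees. A row lasts 1/10 s, in which the tool goes at most 50 mm and 8.59 degrees, less where a joint would pass 70% of its speed; a pose out of reach is approached as far as the arm can. A call with a number of a shift or a turn outside -1 to 1 is refused whole. A call with a gripper value outside its range is refused whole. "grip" is the finger opening in mm, from 0 to 87, set as the call begins (left out, the last holds). The fingers move at their own pace and stop on an object; "grip_force" is the grip in N (left out, the last holds). Time passes only in rows, so rows that repeat a pose let the fingers close. It gives the time, the measured TCP pose, the force and the opening at its end, in the units of the state.
- bot.get_obs(): the state, without advancing time (a new reading comes with each control period).
- cams.snapshot(name): name is "side" or "top"; returns the picture (420x560x3 uint8, blue, green, red); there is no depth.
- cams.camera_info(name): a dict with "fovy" (degrees; the focal length in pixels is half the picture's height over the tangent of half this angle, whatever the lens; pixels are square), "cx", "cy" (the principal point, pixels), "R" (3x3) and "t" (3): a world point X has camera coordinates R X + t. Camera axes: x right, y down, z forward; pixel columns grow to the right and rows downward; lengths in m; the calibration is good to about 2 mm. A picture is of the moment at which its call begins. camera_info takes no time and is no camera call.
- bot.hand_in(): hands the job in, once; it reports no verdict.
The state is a dict: "clock": time; "joints": joint angles; "joint_vel": joint speeds; "effort": joint torques, N m; "tool_pos": TCP position; "orientation": TCP orientation; "force": force on the tool from outside, world axes, zero at the start; "wrist_torque": the same for the moment, N m; "width": opening from 0.0 (shut) to 1.0 (fully open).
Only numpy, scipy, OpenCV 4.12 (cv2) and the standard library are available. Lean on these libraries where they do the work, as an engineer would, in place of code of your own. Each camera call takes 0.05 s, during which the arm holds its last target. There are 200 camera calls.

## Task

Slide the holder's retaining gate fully aside and load the cartridge that has the thin tongue: tilt it, push the tongue in under the fixed lip against the spring plunger, and lower the other end so that it lies flat on the pocket floor. Then slide the gate fully back over it and let go; leave the wide cartridge where it lies and do not knock the bottle over.

Things in the scene. Friction and masses are not known exactly. Their poses are not given: they have to be found in the camera images.
- seat (a point): Holder: fixed aluminium fixture, 200 x 80 mm. Point on its pocket floor, 8 mm above the bench, where the cartridge's underside below the handle's centre lies when home. x runs from the lip end (toe, nearer the robot) to the gate end (heel), y across, z up. Coordinates below are from this point in these axes. Side guides: inner faces at y = +-25.5 mm, 12 mm high, x = -58 to 50.
- heel (a point): Foot of the heel wall's inner face on the pocket floor (x = 50 mm, y = 0). The wall is 10 mm thick and 18 mm high. Behind it the gate's rail runs along y, at x = 63 to 75, y = -45 to 125, its top at z = 27.5 mm. The seated cartridge's heel rests against this wall.
- lip (a point): Middle of the lower edge of the fixed lip at the toe end (x = -58, z = 20 mm); its axes are the holder's. The lip covers the pocket from x = -58 to -124, z = 20 to 26 mm; the pocket below it is 56 mm wide in y. The tongue goes under it.
- plunger_rest (a point): Where the face of the spring plunger under the lip rests, centre (x = -62, z = 9 mm); fixed point. Face 26 mm wide, 15 mm high. It can be pushed towards -x by 16 mm to a hard stop at x = -78: 4 N at first, 12 N at the stop; springs back. Home, the tongue tip is at x = -70, held against the heel wall by the plunger; to let the heel in, the tip must go 1 to 7 mm deeper than that.
- gate (a joint): Retaining gate: steel plate 42 (x) x 74 (y) x 6 mm sliding along the holder's y. 0 m: closed, over the pocket's heel end (x = 32 to 74, y = -24 to 50, z = 28.5 to 34.5 mm). 0.065 m: fully open, towards +y. Drag about 2.5 N; stays where it is left. Starts closed or up to 15 mm open.
- gate_grip (a point): Centre of the gate's upright black grip block, 14 (x) x 24 (y) x 34 mm high, standing on the gate plate; moves with the gate. Axes as the holder's. With the gate closed it is at x = 46, y = 37, z = 51.5 mm.
- cartridge_centre (a point): Cartridge to load, loose, flat on the bench, 0.25 to 0.5 kg. Grey body 86 x 46 x 26 mm high; on it a black fin 44 (x) x 16 (y) x 32 mm high; at the toe a steel tongue 34 long, 40 wide, 10 mm thick, flush with the underside. Point: mid-fin in plan, 29 mm above the underside. Axes: x toe to heel, z up. From it: tongue tip x = -70, body -36 to 50, fin -22 to 22.
- wide_centre (a point): The wide cartridge, loose, to be left alone: grey body 100 x 62 x 26 mm high, no tongue, same black fin. Point: mid-fin in plan, 29 mm above the underside.
- bottle: Amber bottle with a white cap, 66 mm in diameter, 150 mm high, standing on the bench; origin at the centre of its underside.

How it is judged:
By the outcome, as a careful person would: the job done as asked, in the order asked, and still so for the second after the job is handed in, with the robot touching nothing.
It also fails if it takes over 67 s, if anything falls off the work surface, if the arm or the gripper's body presses on something with over 40 N, if the wrist force passes 120 N, or if a joint passes its speed limit or range.

## Working session

There is one attempt and no reset: what is moved stays moved. The work goes in short steps, Python scripts to look and compute and a tool call to move; the robot and the scene stay as the last step left them, time stands still between calls to the robot, and variables do not carry over. Pictures are saved under pics/ and viewed, about 8 in all and at most 12, crops included, and the job is handed in when it is done.

Besides the shell and the picture viewer there is one more tool, called after "Emit:" as name(argument=value, ...), one argument or row to a line, values as JSON. move_arm: Moves the arm, as the interface text tells. Its arguments: {"type":"object","properties":{"steps":{"type":"array","items":{"type":"object","properties":{"travel":{"type":"array","items":{"type":"number","minimum":-1,"maximum":1}},"rotation":{"type":"array","items":{"type":"number","minimum":-1,"maximum":1}}}}},"grip":{"type":"number"},"grip_force":{"type":"number"}},"required":["steps"]}

```bash
ls; mkdir -p pics
python3 - <<'E'
from bench import bot,cams
import cv2
o=bot.get_obs();print(o)
for n in("side","top"):
    i=cams.camera_info(n);print(n,i)
    cv2.imwrite(f"pics/{n}0.png",cams.snapshot(n))
E
```

```text
pics
{'clock': 0.0, 'joints': array([ 1.15589576e+00,  2.21213079e-01,  1.52757105e+00, -1.36554228e-05,
        1.39470890e+00, -1.26079544e-01]), 'joint_vel': array([-1.46201274e-03,  9.29615512e-05,  9.42105262e-04, -1.31561662e-03,
        1.94169058e-04,  9.16106465e-06]), 'effort': array([-6.71365178e-04, -4.94608855e+01, -3.87371492e+01,  6.98213372e-02,
        5.73361886e-02, -1.83404295e-04]), 'tool_pos': array([0.17776423, 0.59855645, 0.22146654]), 'orientation': array([ 1.43907846e-01,  9.89590637e-01, -9.17436524e-04, -2.47417530e-04]), 'force': array([ 0.18582778, -0.56704934,  0.08872891]), 'wrist_torque': array([-0.00022233, -0.03815087,  0.01020506]), 'width': 0.9988427014694767}
side {'fovy': 47.693838153660344, 'cx': 272.42792518751486, 'cy': 204.38348338454395, 'R': array([[-9.51039799e-01, -3.09068226e-01, -3.63199277e-04],
       [-1.88370872e-01,  5.80570498e-01, -7.92120137e-01],
       [ 2.45030028e-01, -7.53269360e-01, -6.10365101e-01]]), 't': array([0.57068909, 0.18296034, 0.92725892])}
top {'fovy': 47.19867288520538, 'cx': 279.96736800396644, 'cy': 215.80666743190088, 'R': array([[-0.00847853, -0.99995818, -0.00342733],
       [-0.99865168,  0.0086429 , -0.05118715],
       [ 0.05121463,  0.00298872, -0.9986832 ]]), 't': array([-0.01809228,  0.58635907,  1.12193625])}
```

View pics/top0.png

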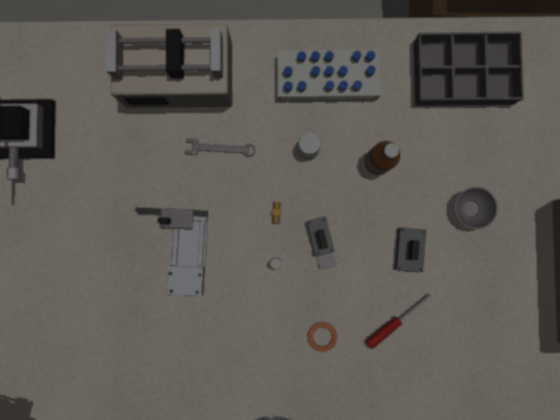

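View pics/side0.png

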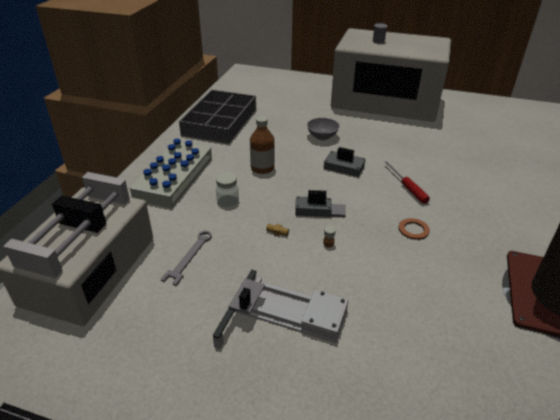

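The top view shows the holder near (187,255): its gate is at (177,218), its lip at (186,282) and its rail runs left. The tongued cartridge is at (321,243) with its tongue towards (327,262). The wide cartridge is at (411,250) and the bottle at (385,157). I'll zoom in next.

```bash
cat > h.py <<'E'
import numpy as np, cv2
from bench import bot,cams
C={n:cams.camera_info(n) for n in("side","top")}
def foc(n): return 210/np.tan(np.radians(C[n]["fovy"])/2)
def ray(n,u,v):
    c=C[n];d=c["R"].T@np.array([(u-c["cx"])/foc(n),(v-c["cy"])/foc(n),1]);return -c["R"].T@c["t"],d
def plane(n,u,v,z):
    o,d=ray(n,u,v);return o+d*(z-o[2])/d[2]
def proj(n,X):
    c=C[n];p=c["R"]@np.asarray(X,float)+c["t"];return p[:2]/p[2]*foc(n)+[c["cx"],c["cy"]]
def crop(img,x0,y0,w,h,k,g=2.0):
    return np.clip(cv2.resize(img[y0:y0+h,x0:x0+w],None,fx=k,fy=k,interpolation=cv2.INTER_CUBIC).astype(float)*g,0,255).astype(np.uint8)
E
python3 - <<'E'
from h import *
t=cv2.imread("pics/top0.png");s=cv2.imread("pics/side0.png")
a=crop(t,130,195,90,110,5,1.6);b=crop(t,295,205,70,75,5,1.6)
c=np.zeros((600,800,3),np.uint8);c[:550,:450]=a;c[:375,450:800]=b
cv2.imwrite("pics/c1.png",c)
cv2.imwrite("pics/c2.png",crop(s,205,180,150,160,4,1.5)[:600])
E
```

```text
(no output)
```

View pics/c1.png

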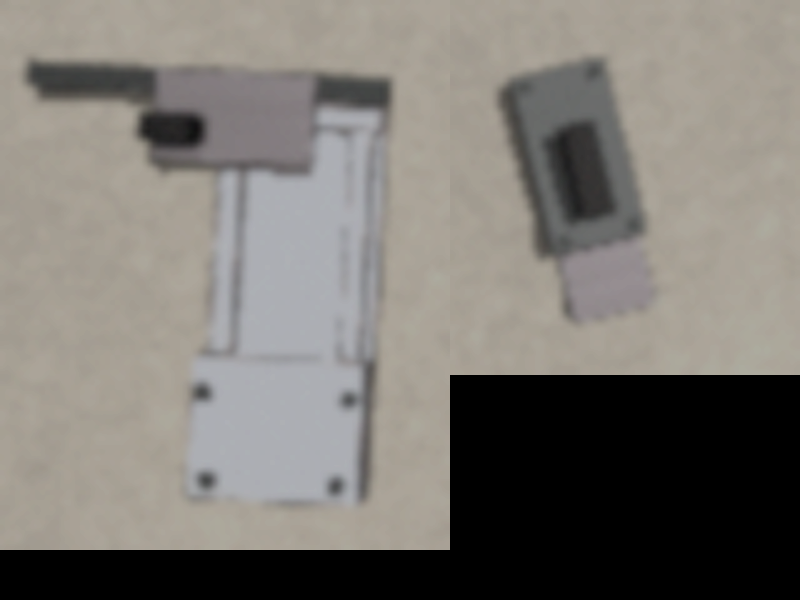

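View pics/c2.png

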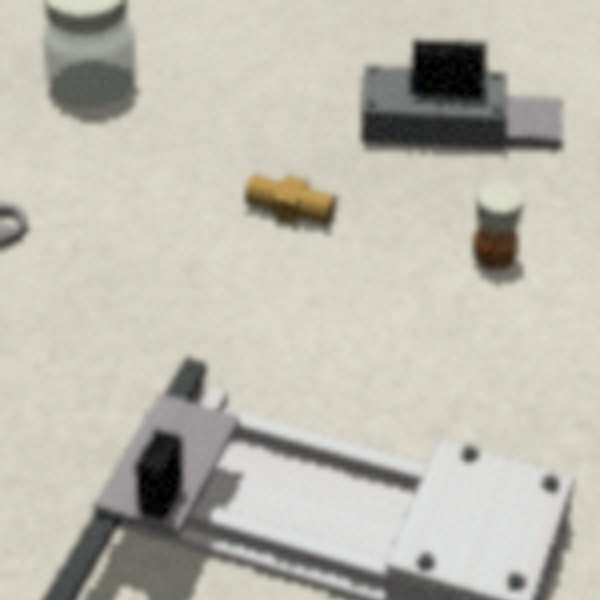

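The top crop shows the gate slightly open, with its plate spanning crop columns 150–315. The lip plate corners are at about (197,355), (372,360), (362,503) and (187,498), and the cartridge points toe-down. Next I'll measure with masks.

Run:
```python
from h import *
t=cv2.imread("pics/top0.png");k=5
def up(x0,y0,w,h): return cv2.resize(t[y0:y0+h,x0:x0+w],None,fx=k,fy=k,interpolation=cv2.INTER_CUBIC)
def tofull(p,x0,y0): return (np.asarray(p,float)+.5)/k-.5+[x0,y0]
def W(p,x0,y0,z): return np.array([plane("top",*q,z)[:2] for q in tofull(np.atleast_2d(p),x0,y0)])*1000
def big(m):
    cs=cv2.findContours(m.astype(np.uint8),cv2.RETR_EXTERNAL,cv2.CHAIN_APPROX_NONE)[0];return max(cs,key=cv2.contourArea)
# lip + holder
a=up(130,195,90,110).astype(int);m=(a[...,0]-a[...,2]>-1)&(a.sum(2)>330)
c=big(m[360:]);c=c+[0,360];r=cv2.minAreaRect(c);b=cv2.boxPoints(r)
print("lip rect",r,"\n",W(b,130,195,.034).round(1))
# gate: 
sat=a[...,2]-a[...,0];
for q in [(235,120),(280,430),(60,300),(60,75),(175,128)]: print(q,a[q[1],q[0]])
b2=up(295,205,70,75).astype(int)
for q in [(100,90),(140,170),(160,280),(30,300)]: print(q,b2[q[1],q[0]])
d=b2.sum(2)
for nm,th,z in[("fin",90,.058),]:
  for th in(110,130,150):
    c=big((d<th));r=cv2.minAreaRect(c);print(nm,th,r,W([r[0]],295,205,z).round(1),W(cv2.boxPoints(r),295,205,z).round(1).tolist())
for n,th in(("gripblock",90),("",110)):
    mm=a.sum(2)<th; mm[:108]=0; c=big(mm); r=cv2.minAreaRect(c);print(n,r,cv2.boundingRect(c))
```

```text
lip rect ((229.04916381835938, 424.4590148925781), (12.035467147827148, 5.633623123168945), 50.194427490234375) 
 [[441.2 222.6]
 [442.9 220.6]
 [438.6 217. ]
 [436.9 219. ]]
(235, 120) [78 77 80]
(280, 430) [113 109 108]
(60, 300) [ 93 100 104]
(60, 75) [39 40 40]
(175, 128) [23 24 25]
(100, 90) [67 68 67]
(140, 170) [33 33 34]
(160, 280) [90 88 93]
(30, 300) [ 94 101 106]
fin 110 ((128.5882568359375, 172.35293579101562), (90.70831298828125, 44.141483306884766), 75.96376037597656) [[ 530.3 -114.4]] [[548.0, -99.9], [552.7, -119.4], [512.7, -128.8], [508.0, -109.4]]
fin 130 ((128.43316650390625, 172.31362915039062), (94.82782745361328, 49.941463470458984), 75.46554565429688) [[ 530.3 -114.3]] [[548.5, -98.1], [554.0, -120.2], [512.3, -130.4], [506.8, -108.4]]
fin 150 ((128.32420349121094, 172.31430053710938), (99.17627716064453, 54.617740631103516), 75.61860656738281) [[ 530.3 -114.2]] [[549.2, -96.9], [555.2, -121.0], [511.5, -131.6], [505.6, -107.5]]
gripblock ((172.0, 130.0), (26.0, 58.0), 90.0) (143, 117, 59, 27)
 ((171.99166870117188, 130.25779724121094), (60.09776306152344, 29.790952682495117), 1.847610354423523) (142, 115, 61, 31)
```

Run:
```python
from h import *
for n in C: print(n,(-C[n]["R"].T@C[n]["t"]).round(3))
def kab(L,Wp):
    L=np.array(L,float);Wp=np.array(Wp);a=L-L.mean(0);b=Wp-Wp.mean(0)
    th=np.arctan2((a[:,0]*b[:,1]-a[:,1]*b[:,0]).sum(),(a*b).sum());R=np.array([[np.cos(th),-np.sin(th)],[np.sin(th),np.cos(th)]])
    o=Wp.mean(0)-R@L.mean(0);return o,np.degrees(th),(Wp-(L@R.T+o))
def go(nm,cam,pk,x0,y0,k):
    Wp=[plane(cam,(u+.5)/k-.5+x0,(v+.5)/k-.5+y0,z/1000)[:2]*1000 for u,v,z,_,_ in pk]
    o,th,r=kab([p[3:] for p in pk],Wp);print(nm,cam,o.round(1),round(th,2));print(r.round(1).tolist());return o,th
H=go("lip+rail","top",[(197,355,34,-58,40),(372,360,34,-58,-40),(362,503,34,-124,-40),(187,498,34,-124,40),(389,79,35.5,75,-45),(28,61,35.5,75,125)],130,195,5)
go("holder","side",[(447,440,34,-58,-40),(387,570,34,-58,40),(575,482,34,-124,-40)],205,180,4)
go("gate","top",[(155,70,42.5,74,50),(317,75,42.5,74,-24),(311,172,42.5,32,-24),(150,167,42.5,32,50)],130,195,5)
go("cart","top",[(155,60,26,50,-23),(193,235,26,-36,-23),(205,303,10,-70,-20),(125,320,10,-70,20),(145,122,58,22,-8),(162,212,58,-22,-8),(122,218,58,-22,8),(107,130,58,22,8)],295,205,5)
go("cart","side",[(363,105,26,50,23),(505,110,26,-36,23),(368,68,26,50,-23),(507,73,26,-36,-23),(562,99,10,-70,-20),(414,40,58,22,-8),(486,42,58,-22,-8)],205,180,4)
```

```text
side [0.35  0.769 0.711]
top [ 0.528 -0.027  1.15 ]
lip+rail top [528.2 192.5] -2.64
[[-0.1, -0.4], [0.6, -1.6], [0.9, 0.0], [0.2, 1.0], [-1.8, 1.4], [0.2, -0.4]]
holder side [523.1 196.1] -4.21
[[-1.5, -1.6], [-0.4, 1.1], [1.9, 0.4]]
gate top [526.4 205.6] -2.48
[[1.3, 0.2], [1.5, -0.8], [-1.3, 0.1], [-1.6, 0.5]]
cart top [ 531.3 -117.5] 12.75
[[-2.3, -1.0], [-0.3, 1.3], [1.0, -1.0], [2.2, -2.2], [-1.4, -1.6], [0.6, 0.9], [1.6, 3.5], [-1.4, 0.1]]
cart side [ 528.1 -116.9] 13.22
[[0.4, -5.0], [3.6, -6.4], [-3.1, 3.7], [-0.2, 2.5], [-0.3, 1.5], [-1.3, 2.4], [0.9, 1.4]]
```

The two views agree. The seat is at about (527.5,193) mm with yaw about -2.6°, and the gate is about 13 mm open. The cartridge is at about (530,-117) with yaw about 13°. I'll move to the gate grip block with the jaws along the holder's y.

Emit:
move_arm(
  steps=[
    {"travel": [1, -0.9, 0], "rotation": [0, 0, 0.117]},
    {"travel": [1, -0.9, 0], "rotation": [0, 0, 0.117]},
    {"travel": [1, -0.9, 0], "rotation": [0, 0, 0.117]},
    {"travel": [1, -0.9, 0], "rotation": [0, 0, 0.117]},
    {"travel": [1, -0.9, 0], "rotation": [0, 0, 0.117]},
    {"travel": [1, -0.9, 0], "rotation": [0, 0, 0.117]},
    {"travel": [1, -0.9, 0], "rotation": [0, 0, 0.117]},
    {"travel": [1, -0.9, 0], "rotation": [0, 0, 0.117]},
    {"travel": [1, -0.9, 0], "rotation": [0, 0, 0.117]},
    {"travel": [1, -0.9, 0], "rotation": [0, 0, 0.117]},
  ],
  grip=52,
  grip_force=15,
)

```text
clock: 1.1
tool_pos: [0.4785, 0.3273, 0.2209]
orientation: [0.024, 1.0, -0.001, -0.001]
force: [0.1, 0.7, -0.5]
width: 0.598
```

Emit:
move_arm(
  steps=[
    {"travel": [0.325, -0.289, -0.3]},
    {"travel": [0.325, -0.289, -0.3]},
    {"travel": [0.325, -0.289, -0.3]},
    {"travel": [0.325, -0.289, -0.3]},
    {"travel": [0.325, -0.289, -0.4]},
    {"travel": [0.325, -0.289, -0.5]},
    {"travel": [0.325, -0.289, -0.563]},
    {"travel": [0.325, -0.289, -0.563]},
  ],
)

```text
schema error: expected keys travel, rotation
```

Run:
```python
from h import *
s=cams.snapshot("side");t=cams.snapshot("top")
c=np.zeros((600,800,3),np.uint8);c[:600,:480]=crop(s,190,220,120,150,4,1.5);c[:320,480:800]=crop(t,130,180,80,80,4,1.6)
cv2.imwrite("pics/g1.png",c)
```

```text
(no output)
```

View pics/g1.png

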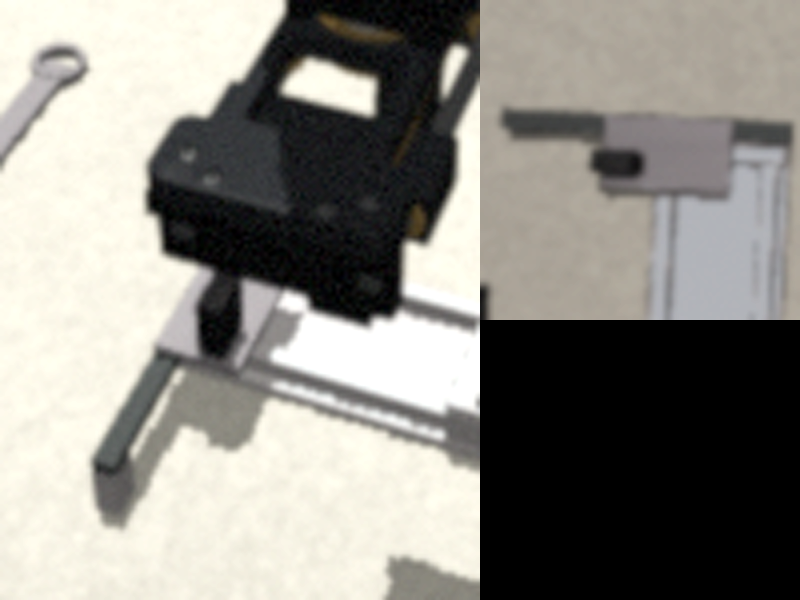

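The move was refused because rotation is required, so this picture only shows the gripper still hovering clear of the block (side crop (220,310)). I'll resend it with rotation included.

Emit:
move_arm(
  steps=[
    {"travel": [0.325, -0.289, -0.3], "rotation": [0, 0, 0]},
    {"travel": [0.325, -0.289, -0.3], "rotation": [0, 0, 0]},
    {"travel": [0.325, -0.289, -0.3], "rotation": [0, 0, 0]},
    {"travel": [0.325, -0.289, -0.3], "rotation": [0, 0, 0]},
    {"travel": [0.325, -0.289, -0.4], "rotation": [0, 0, 0]},
    {"travel": [0.325, -0.289, -0.5], "rotation": [0, 0, 0]},
    {"travel": [0.325, -0.289, -0.55], "rotation": [0, 0, 0]},
    {"travel": [0.325, -0.289, -0.55], "rotation": [0, 0, 0]},
  ],
)

```text
clock: 2.0
tool_pos: [0.5714, 0.2434, 0.0537]
orientation: [0.021, 1.0, -0.001, -0.003]
force: [-0.4, 0.6, -0.2]
width: 0.597
```

Emit:
move_arm(
  steps=[
    {"travel": [0, 0, 0], "rotation": [0, 0, 0]},
    {"travel": [0, 0, 0], "rotation": [0, 0, 0]},
    {"travel": [0, 0, 0], "rotation": [0, 0, 0]},
    {"travel": [0, 0, 0], "rotation": [0, 0, 0]},
    {"travel": [0, 0, 0], "rotation": [0, 0, 0]},
  ],
  grip=15,
)

```text
clock: 2.5
tool_pos: [0.5723, 0.2432, 0.0549]
orientation: [0.021, 1.0, -0.001, -0.002]
force: [-1.6, -3.2, 4.0]
width: 0.27
```

Block gripped, with the opening at about 24 mm. Now I'll slide the gate open.

Emit:
move_arm(
  steps=[
    {"travel": [0.002, 0.04, 0], "rotation": [0, 0, 0]},
    {"travel": [0.004, 0.08, 0], "rotation": [0, 0, 0]},
    {"travel": [0.005, 0.11, 0], "rotation": [0, 0, 0]},
    {"travel": [0.006, 0.14, 0], "rotation": [0, 0, 0]},
    {"travel": [0.007, 0.155, 0], "rotation": [0, 0, 0]},
    {"travel": [0.007, 0.16, 0], "rotation": [0, 0, 0]},
    {"travel": [0.007, 0.165, 0], "rotation": [0, 0, 0]},
    {"travel": [0.008, 0.17, 0], "rotation": [0, 0, 0]},
  ],
)

```text
clock: 3.3
tool_pos: [0.575, 0.2932, 0.0549]
orientation: [0.021, 1.0, -0.002, -0.002]
force: [2.1, -9.9, 0.8]
width: 0.275
```

Emit:
move_arm(
  steps=[
    {"travel": [0, 0.01, 0], "rotation": [0, 0, 0]},
    {"travel": [0.0, 0.015, 0], "rotation": [0, 0, 0]},
    {"travel": [0.0, 0.02, 0], "rotation": [0, 0, 0]},
  ],
)

```text
clock: 3.6
tool_pos: [0.575, 0.2934, 0.0547]
orientation: [0.021, 1.0, -0.007, -0.003]
force: [0.4, -25.6, 6.1]
width: 0.276
```

The gate is at its hard stop: force -25 N at y=0.2932, which puts seat y at about 193.3 mm and agrees with the vision result. I'll release, lift, and head for the cartridge.

Emit:
move_arm(
  steps=[
    {"travel": [0, -0.004, 0], "rotation": [0, 0, 0]},
    {"travel": [0, -0.004, 0], "rotation": [0, 0, 0]},
    {"travel": [0, -0.004, 0], "rotation": [0, 0, 0]},
    {"travel": [0, -0.004, 0.1], "rotation": [0, 0, 0]},
    {"travel": [0, -0.004, 0.25], "rotation": [0, 0, 0]},
    {"travel": [0, -0.2, 0.3], "rotation": [0, 0, 0.064]},
    {"travel": [-0.05, -0.4, 0.3], "rotation": [0, 0, 0.128]},
    {"travel": [-0.1, -0.6, 0.3], "rotation": [0, 0, 0.128]},
    {"travel": [-0.147, -0.8, 0.3], "rotation": [0, 0, 0.128]},
    {"travel": [-0.147, -1, 0.3], "rotation": [0, 0, 0.128]},
    {"travel": [-0.147, -1, 0.3], "rotation": [0, 0, 0.128]},
  ],
  grip=44,
)

```text
clock: 4.7
tool_pos: [0.5307, -0.0026, 0.145]
orientation: [-0.113, 0.994, -0.007, -0.002]
force: [1.5, 0.7, 0.6]
width: 0.503
```

Run:
```python
from h import *
from scipy.spatial.transform import Rotation as R
o=bot.get_obs();M=R.from_quat(o["orientation"]).as_matrix();print(o["tool_pos"],M.round(3).tolist(),o["clock"])
y=M[:2,1];th=np.degrees(np.arctan2(-y[0],y[1]));print("jaw th",th,"turn",(13.1-th)/120)
print("travel",(np.array([.531,-.1174,.03])-o["tool_pos"])/.3)
cv2.imwrite("pics/t1.png",cams.snapshot("top"))
```

```text
[ 0.53071451 -0.00258821  0.14495965] [[-0.974, -0.225, -0.002], [-0.225, 0.974, -0.014], [0.006, -0.014, -1.0]] 4.7
jaw th 13.025821896184093 turn 0.000618150865132557
travel [ 0.00095163 -0.38270596 -0.38319883]
```

Emit:
move_arm(
  steps=[
    {"travel": [0.001, -0.15, 0], "rotation": [0.0067, 0, 0]},
    {"travel": [0.001, -0.3, 0], "rotation": [0.0067, 0, 0]},
    {"travel": [0.001, -0.383, 0], "rotation": [0.0067, 0, 0]},
    {"travel": [0.001, -0.383, -0.1], "rotation": [0.0067, 0, 0]},
    {"travel": [0.001, -0.383, -0.2], "rotation": [0.0067, 0, 0]},
    {"travel": [0.001, -0.383, -0.28], "rotation": [0.0067, 0, 0]},
    {"travel": [0.001, -0.383, -0.34], "rotation": [0.0067, 0, 0]},
    {"travel": [0.001, -0.383, -0.38], "rotation": [0.0067, 0, 0]},
    {"travel": [0.001, -0.383, -0.38], "rotation": [0.0067, 0, 0]},
    {"travel": [0.001, -0.383, -0.38], "rotation": [0.0067, 0, 0]},
  ],
)

```text
clock: 5.75
tool_pos: [0.5312, -0.1244, 0.0315]
orientation: [-0.112, 0.994, -0.003, -0.002]
force: [0.2, -0.5, 0.5]
width: 0.506
```

Emit:
move_arm(
  steps=[
    {"travel": [0, 0.023, -0.003], "rotation": [0, 0, 0]},
    {"travel": [0, 0.023, -0.003], "rotation": [0, 0, 0]},
    {"travel": [0, 0.023, -0.003], "rotation": [0, 0, 0]},
  ],
)

```text
clock: 6.05
tool_pos: [0.5318, -0.1174, 0.0315]
orientation: [-0.112, 0.994, -0.003, -0.001]
force: [-0.5, 0.1, 0.2]
width: 0.507
```

Emit:
move_arm(
  steps=[
    {"travel": [0, 0, 0], "rotation": [0, 0, 0]},
    {"travel": [0, 0, 0], "rotation": [0, 0, 0]},
    {"travel": [0, 0, 0], "rotation": [0, 0, 0]},
    {"travel": [0, 0, 0], "rotation": [0, 0, 0]},
    {"travel": [0, 0, 0], "rotation": [0, 0, 0]},
  ],
  grip=5,
  grip_force=35,
)

```text
clock: 6.55
tool_pos: [0.5319, -0.1177, 0.0314]
orientation: [-0.112, 0.994, -0.003, -0.001]
force: [1.3, -1.6, -0.3]
width: 0.181
```

Run:
```python
from h import *
from scipy.spatial.transform import Rotation as R
s=cams.snapshot("side");t=cams.snapshot("top")
o=bot.get_obs();print(o["clock"],o["tool_pos"],o["force"],o["width"]*87,R.from_quat(o["orientation"]).as_matrix().round(4).tolist())
cv2.imwrite("pics/g2.png",crop(s,260,140,140,110,5,1.5))
```

```text
6.65 [ 0.5318761  -0.11765591  0.03145455] [ 0.62346845 -1.00419921 -0.85264287] 15.940351421391522 [[-0.9749, -0.2227, -0.001], [-0.2227, 0.9749, -0.0062], [0.0024, -0.0058, -1.0]]
```

View pics/g2.png

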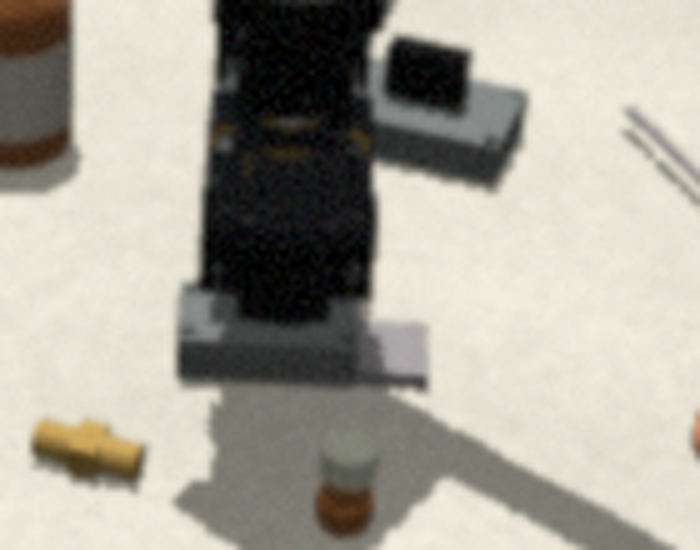

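The fin is gripped: opening 15.94 mm, tongue pointing toward the robot, cartridge flat. Now I'll lift, yaw, and carry it to the holder.

Emit:
move_arm(
  steps=[
    {"travel": [0, 0, 0.1], "rotation": [0, 0, 0]},
    {"travel": [0, 0, 0.25], "rotation": [0, 0, 0]},
    {"travel": [0, 0, 0.4], "rotation": [0, 0, 0]},
    {"travel": [0.01, 0.1, 0.4], "rotation": [0, 0, -0.06]},
    {"travel": [0.02, 0.22, 0.4], "rotation": [0, 0, -0.12]},
    {"travel": [0.03, 0.36, 0.4], "rotation": [0, 0, -0.129]},
    {"travel": [0.05, 0.5, 0.4], "rotation": [0, 0, -0.129]},
    {"travel": [0.052, 0.64, 0.4], "rotation": [0, 0, -0.129]},
    {"travel": [0.052, 0.78, 0.4], "rotation": [0, 0, -0.129]},
    {"travel": [0.052, 0.9, 0.4], "rotation": [0, 0, -0.129]},
    {"travel": [0.052, 1, 0.4], "rotation": [0, 0, -0.129]},
    {"travel": [0.052, 1, 0.4], "rotation": [0, 0, -0.129]},
    {"travel": [0.052, 1, 0.4], "rotation": [0, 0, -0.129]},
    {"travel": [0.052, 1, 0.4], "rotation": [0, 0, -0.129]},
  ],
)

```text
clock: 8.05
tool_pos: [0.547, 0.1815, 0.1508]
orientation: [0.023, 1.0, -0.003, -0.002]
force: [0.5, -0.4, -3.4]
width: 0.185
```

```bash
cat > st.py <<'E'
from h import *
import sys
from scipy.spatial.transform import Rotation as R
S=np.array([527.5,193.3,8]);YAW=-2.6
Hm=R.from_euler("z",YAW,degrees=True)
o=bot.get_obs();p=o["tool_pos"]*1000;r=R.from_quat(o["orientation"]);M=r.as_matrix()
# cartridge frame from tool: cart x=-tool x, y=tool y, z=-tool z
Mc=M@np.diag([-1,1,-1]);L=Hm.as_matrix().T@Mc
print("clock",round(o["clock"],2),"tcp",p.round(1),"local tcp",(Hm.inv().apply(p-S)).round(1),"F",Hm.inv().apply(o["force"]).round(1),"w",round(o["width"]*87,2))
print("cart euler zyx in holder deg",R.from_matrix(L).as_euler("ZYX",degrees=True).round(2))
H=31.5
def tip(p,L): return Hm.inv().apply(p-S)+L@np.array([-70,0,-H])
print("tip local",tip(p,L).round(1),"heel",(Hm.inv().apply(p-S)+L@np.array([50,0,-H])).round(1))
def goal(tx,tz,a,ty=0):  # tip bottom pose -> travel, rotation
    Lg=R.from_euler("ZYX",[0,-a,0],degrees=True).as_matrix()
    g=Hm.apply(np.array([tx,ty,tz])-Lg@np.array([-70,0,-H]))+S
    rv=R.from_matrix(Hm.as_matrix()@Lg@Mc.T).as_rotvec(degrees=True)
    print("goal",tx,tz,a,"travel",((g-p)/300).round(4),"rot",(rv/120).round(4))
for a in sys.argv[1:]: goal(*map(float,a.split(",")))
E
python3 st.py=1 2>/dev/null; python3 st.py -40,25,0 -40,25,14 -46,12,14
```

```text
clock 8.05 tcp [547.  181.5 150.8] local tcp [ 20.  -10.9 142.8] F [ 0.5 -0.3 -3.4] w 16.06
cart euler zyx in holder deg [-0.04  0.21 -0.37]
tip local [-50.1 -11.1 111.5] heel [ 69.9 -11.1 111.1]
goal -40.0 25.0 0.0 travel [ 0.0349  0.0348 -0.2875] rot [ 0.003  -0.0019  0.0003]
goal -40.0 25.0 14.0 travel [ 0.0026  0.0363 -0.2342] rot [-0.0023 -0.1185  0.0007]
goal -46.0 12.0 14.0 travel [-0.0174  0.0372 -0.2775] rot [-0.0023 -0.1185  0.0007]
```

Emit:
move_arm(
  steps=[
    {"travel": [0.003, 0.036, 0], "rotation": [-0.001, -0.06, 0]},
    {"travel": [0.003, 0.036, 0], "rotation": [-0.002, -0.118, 0.0007]},
    {"travel": [0.003, 0.036, -0.1], "rotation": [-0.002, -0.118, 0.0007]},
    {"travel": [0.003, 0.036, -0.2], "rotation": [-0.002, -0.118, 0.0007]},
    {"travel": [0.003, 0.036, -0.235], "rotation": [-0.002, -0.118, 0.0007]},
    {"travel": [0.003, 0.036, -0.235], "rotation": [-0.002, -0.118, 0.0007]},
    {"travel": [0.003, 0.036, -0.235], "rotation": [-0.002, -0.118, 0.0007]},
  ],
)

```text
clock: 8.75
tool_pos: [0.5489, 0.1918, 0.0812]
orientation: [0.023, 0.992, -0.002, 0.122]
force: [0.5, -0.2, -2.2]
width: 0.183
```

```bash
python3 - <<'E'
from h import *
s=cams.snapshot("side");t=cams.snapshot("top")
c=np.zeros((600,800,3),np.uint8);c[:480,:480]=crop(s,215,235,160,120,4,1.5)[:480,:480];c=np.zeros((600,800,3),np.uint8)
c[:520,:520]=crop(s,220,230,130,130,4,1.5);c[:520,520:800]=crop(t,155,185,70,130,4,1.6)
cv2.imwrite("pics/p1.png",c)
E
python3 st.py -46,12,14 -57,4,14 -64,3,14 -73.5,3,14
```

```text
clock 8.85 tcp [549.6 192.3  82.2] local tcp [22.1  0.  74.2] F [-0.1 -0.3 -3.1] w 16.06
cart euler zyx in holder deg [ -0.05 -14.1    0.08]
tip local [-38.1   0.1  26.6] heel [78.3  0.  55.8]
goal -46.0 12.0 14.0 travel [-0.026   0.0011 -0.0489] rot [-0.0006  0.0009  0.0002]
goal -57.0 4.0 14.0 travel [-0.0626  0.0028 -0.0756] rot [-0.0006  0.0009  0.0002]
goal -64.0 3.0 14.0 travel [-0.0859  0.0039 -0.0789] rot [-0.0006  0.0009  0.0002]
goal -73.5 3.0 14.0 travel [-0.1176  0.0053 -0.0789] rot [-0.0006  0.0009  0.0002]
```

View pics/p1.png

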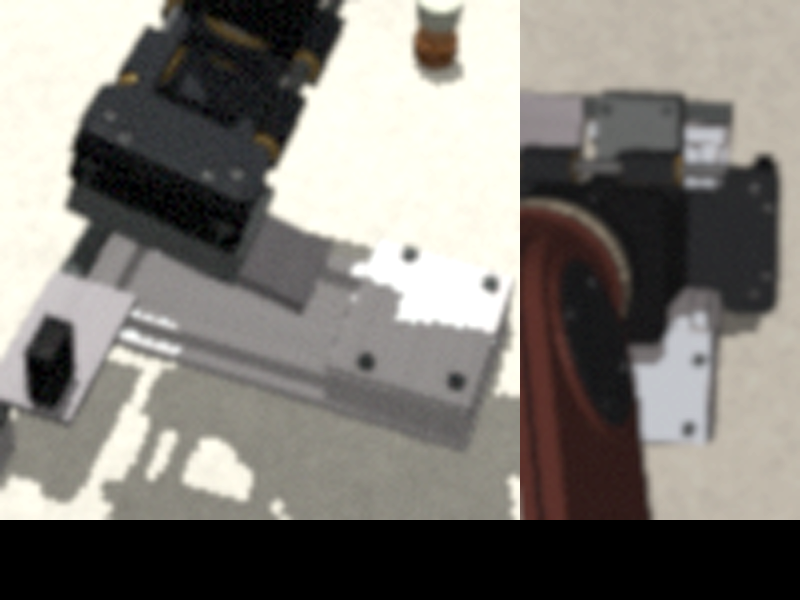

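The picture shows the tilted cartridge above the pocket, with its tongue pointing at the lip gap and the gate open and clear. In the top pane the heel edge is at columns 601–683, row 93. I'll check that numerically.

```bash
cat >> st.py <<'E'
if __name__=="__main__" and 0: pass
E
python3 - <<'E'
import sys;sys.argv=["x"]
exec(open("st.py").read())
def pix(cam,q): return proj(cam,q/1000)
def cartp(v): return p+Mc@np.array([v[0],v[1],v[2]-H])
hold=lambda v: Hm.apply(np.array(v,float))+S
t0=(155,185)
tp=lambda uv,k,x0,y0,dx=0:(((uv-[x0,y0])+.5)*k-.5+[dx,0]).round(1)
for v in [(50,23,26),(50,-23,26)]: print("heel top -> top pane",tp(pix("top",cartp(np.array(v))),4,155,185,520))
for v in [(75,-45,27.5),(-124,-40,26),(-58,-40,26)]: print("holder ",v,tp(pix("top",hold(v)),4,155,185,520),"side",tp(pix("side",hold(v)),4,220,230))
for v in [(-70,-20,10),(-70,20,10),(-70,20,0),(-36,20,10)]: print("tongue side",tp(pix("side",cartp(np.array(v))),4,220,230))
for v in [(-58,40,26),(-124,40,26),(-124,40,-8)]: print("lip side",v,tp(pix("side",hold(v)),4,220,230))
E
```

```text
clock 8.85 tcp [549.6 192.3  82.2] local tcp [22.1  0.  74.2] F [-0.1 -0.3 -3.1] w 16.06
cart euler zyx in holder deg [ -0.05 -14.1    0.08]
tip local [-38.1   0.1  26.6] heel [78.3  0.  55.8]
heel top -> top pane [594.2  95.9]
heel top -> top pane [677.2  99. ]
holder  (75, -45, 27.5) [731.9 101. ] side [120.4 152.6]
holder  (-124, -40, 26) [708.3 445. ] side [510.5 269.6]
holder  (-58, -40, 26) [713.5 330.2] side [374.5 232.3]
tongue side [327.3 237.6]
tongue side [300.1 299.9]
tongue side [294.4 312.6]
tongue side [231.7 267.9]
lip side (-58, 40, 26) [322.6 358.6]
lip side (-124, 40, 26) [467.2 401.4]
lip side (-124, 40, -8) [460.9 449.6]
```

Run:
```python
from h import *
c=cv2.imread("pics/p1.png")
d=c[96:150,520:800].astype(int)
for r in (4,14,24,34): print(96+r,[(520+i,int(d[r,i].sum()//3)) for i in range(50,190,4)])
cv2.imwrite("pics/p1z.png",cv2.resize(c[60:240,560:760],None,fx=4,fy=3.3,interpolation=cv2.INTER_CUBIC))
```

```text
100 [(570, 141), (574, 142), (578, 136), (582, 112), (586, 87), (590, 84), (594, 87), (598, 95), (602, 95), (606, 91), (610, 93), (614, 94), (618, 93), (622, 91), (626, 89), (630, 88), (634, 88), (638, 88), (642, 87), (646, 84), (650, 84), (654, 84), (658, 82), (662, 82), (666, 80), (670, 80), (674, 75), (678, 67), (682, 74), (686, 109), (690, 130), (694, 132), (698, 131), (702, 139), (706, 145)]
110 [(570, 146), (574, 147), (578, 140), (582, 111), (586, 80), (590, 74), (594, 78), (598, 82), (602, 80), (606, 75), (610, 83), (614, 96), (618, 101), (622, 103), (626, 104), (630, 103), (634, 104), (638, 103), (642, 103), (646, 103), (650, 102), (654, 102), (658, 97), (662, 88), (666, 81), (670, 82), (674, 87), (678, 72), (682, 59), (686, 65), (690, 74), (694, 77), (698, 78), (702, 76), (706, 77)]
120 [(570, 143), (574, 144), (578, 139), (582, 117), (586, 102), (590, 113), (594, 116), (598, 107), (602, 103), (606, 100), (610, 100), (614, 102), (618, 104), (622, 102), (626, 104), (630, 103), (634, 103), (638, 102), (642, 102), (646, 102), (650, 101), (654, 102), (658, 104), (662, 102), (666, 101), (670, 100), (674, 94), (678, 74), (682, 60), (686, 76), (690, 92), (694, 94), (698, 89), (702, 84), (706, 78)]
130 [(570, 143), (574, 139), (578, 126), (582, 116), (586, 139), (590, 168), (594, 158), (598, 124), (602, 107), (606, 102), (610, 100), (614, 100), (618, 103), (622, 102), (626, 102), (630, 102), (634, 102), (638, 102), (642, 101), (646, 100), (650, 102), (654, 102), (658, 102), (662, 102), (666, 102), (670, 101), (674, 92), (678, 76), (682, 93), (686, 149), (690, 178), (694, 181), (698, 178), (702, 177), (706, 177)]
```

View pics/p1z.png

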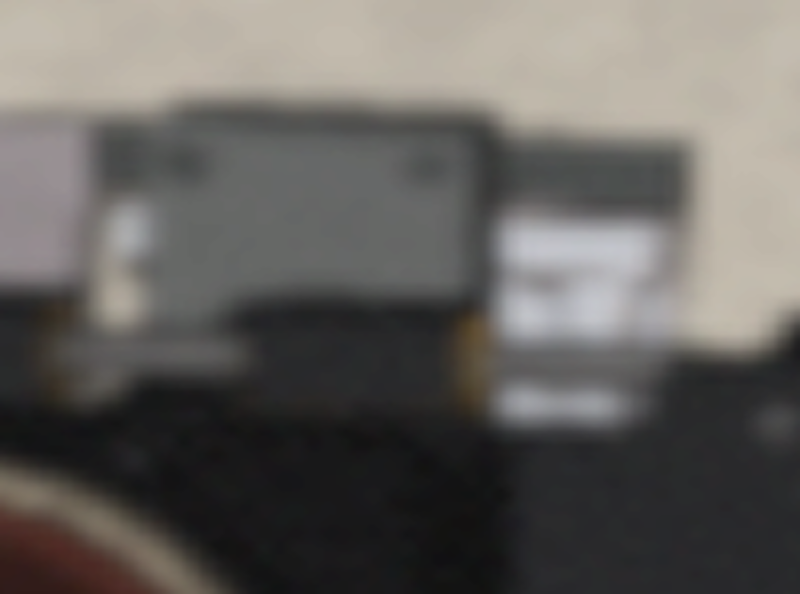

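Zoomed in, the cartridge's top face spans columns 598–676 against a prediction of 594–677, so it is centred to within about 1 mm. Now I'll insert it as far as plunger contact.

Emit:
move_arm(
  steps=[
    {"travel": [-0.026, 0.001, -0.03], "rotation": [0, 0.001, 0]},
    {"travel": [-0.026, 0.001, -0.049], "rotation": [0, 0.001, 0]},
    {"travel": [-0.045, 0.002, -0.062], "rotation": [0, 0.001, 0]},
    {"travel": [-0.063, 0.003, -0.076], "rotation": [0, 0.001, 0]},
    {"travel": [-0.075, 0.003, -0.079], "rotation": [0, 0.001, 0]},
    {"travel": [-0.086, 0.004, -0.079], "rotation": [0, 0.001, 0]},
    {"travel": [-0.086, 0.004, -0.079], "rotation": [0, 0.001, 0]},
  ],
)

```text
clock: 9.55
tool_pos: [0.5246, 0.1935, 0.0591]
orientation: [0.023, 0.992, -0.002, 0.123]
force: [5.2, -2.0, -6.2]
width: 0.178
```

```bash
python3 st.py -73.5,3,14 -73.5,2,10 -73.5,1,6 -73.5,0,3 -73,0,0
```

```text
clock 9.55 tcp [524.6 193.5  59.1] local tcp [-2.9  0.1 51.1] F [ 5.3 -1.8 -6.2] w 15.51
cart euler zyx in holder deg [ -0.02 -14.14   0.08]
tip local [-63.1   0.1   3.5] heel [53.3  0.1 32.8]
goal -73.5 3.0 14.0 travel [-0.0344  0.0013 -0.0021] rot [-0.0006  0.0012 -0.    ]
goal -73.5 2.0 10.0 travel [-0.0238  0.0009 -0.0198] rot [0.0009 0.0345 0.    ]
goal -73.5 1.0 6.0 travel [-0.0143  0.0004 -0.0383] rot [0.0024 0.0678 0.    ]
goal -73.5 0.0 3.0 travel [-0.0079  0.0001 -0.0533] rot [0.0036 0.0927 0.    ]
goal -73.0 0.0 0.0 travel [-0.0004 -0.0002 -0.0654] rot [4.700e-03 1.177e-01 1.000e-04]
```

Plunger contact at 5.2 N is consistent with tip x at about -63. I'll push deeper.

Emit:
move_arm(
  steps=[
    {"travel": [-0.01, 0, 0], "rotation": [0, 0.001, 0]},
    {"travel": [-0.02, 0.001, -0.001], "rotation": [0, 0.001, 0]},
    {"travel": [-0.028, 0.001, -0.002], "rotation": [0, 0.001, 0]},
    {"travel": [-0.034, 0.001, -0.002], "rotation": [0, 0.001, 0]},
    {"travel": [-0.034, 0.001, -0.002], "rotation": [0, 0.001, 0]},
    {"travel": [-0.034, 0.001, -0.002], "rotation": [0, 0.001, 0]},
  ],
)

```text
clock: 10.15
tool_pos: [0.5176, 0.1939, 0.0609]
orientation: [0.022, 0.992, -0.002, 0.125]
force: [6.8, -1.9, -3.7]
width: 0.183
```

```bash
python3 st.py -74,3,14 -74,2,10 -74,1,6 -74,0.5,3 -74,0,0
```

```text
clock 10.15 tcp [517.6 193.9  60.9] local tcp [-9.9  0.2 52.9] F [ 6.9 -1.6 -3.7] w 15.92
cart euler zyx in holder deg [ -0.   -14.41   0.13]
tip local [-69.9   0.2   4.9] heel [46.4  0.2 34.8]
goal -74.0 3.0 14.0 travel [-0.0127  0.     -0.0079] rot [-0.0009  0.0035 -0.0002]
goal -74.0 2.0 10.0 travel [-0.0022 -0.0005 -0.0256] rot [ 0.0006  0.0368 -0.0002]
goal -74.0 1.0 6.0 travel [ 0.0074 -0.0009 -0.0441] rot [ 0.0021  0.0701 -0.0002]
goal -74.0 0.5 3.0 travel [ 0.0138 -0.0012 -0.0575] rot [ 0.0033  0.0951 -0.0002]
goal -74.0 0.0 0.0 travel [ 0.0196 -0.0014 -0.0712] rot [ 4.4e-03  1.2e-01 -1.0e-04]
```

Emit:
move_arm(
  steps=[
    {"travel": [-0.012, 0, -0.005], "rotation": [0, 0.003, 0]},
    {"travel": [-0.02, 0, -0.009], "rotation": [0, 0.003, 0]},
    {"travel": [-0.024, 0, -0.009], "rotation": [0, 0.003, 0]},
    {"travel": [-0.024, 0, -0.009], "rotation": [0, 0.003, 0]},
    {"travel": [-0.024, 0, -0.009], "rotation": [0, 0.003, 0]},
  ],
)

```text
clock: 10.65
tool_pos: [0.5147, 0.1942, 0.0615]
orientation: [0.022, 0.992, -0.001, 0.127]
force: [8.0, -1.8, -1.5]
width: 0.18
```

```bash
python3 st.py -74,3,14 -74,2,10 -74,1,6 -74,0.5,3 -74,0,0
```

```text
clock 10.65 tcp [514.7 194.2  61.5] local tcp [-12.8   0.3  53.5] F [ 8.1 -1.5 -1.5] w 15.7
cart euler zyx in holder deg [  0.02 -14.58   0.19]
tip local [-72.6   0.4   5.4] heel [43.5  0.5 35.6]
goal -74.0 3.0 14.0 travel [-0.0031 -0.001  -0.0099] rot [-0.0013  0.0049 -0.0005]
goal -74.0 2.0 10.0 travel [ 0.0075 -0.0014 -0.0277] rot [ 0.0002  0.0382 -0.0005]
goal -74.0 1.0 6.0 travel [ 0.017  -0.0019 -0.0461] rot [ 0.0017  0.0715 -0.0004]
goal -74.0 0.5 3.0 travel [ 0.0234 -0.0022 -0.0595] rot [ 0.0028  0.0965 -0.0004]
goal -74.0 0.0 0.0 travel [ 0.0292 -0.0024 -0.0733] rot [ 0.0039  0.1215 -0.0003]
```

Run:
```python
import sys;sys.argv=["x"]
exec(open("st.py").read())
s=cams.snapshot("side");t=cams.snapshot("top")
cv2.imwrite("pics/side_i.png",s);cv2.imwrite("pics/top_i.png",t)
c=np.zeros((600,800,3),np.uint8);c[:600,:500]=crop(s,225,235,100,120,5,1.3);c[:500,500:800]=crop(t,160,195,60,100,5,1.6)
tp=lambda uv,k,x0,y0,dx=0:(((uv-[x0,y0])+.5)*k-.5+[dx,0]).astype(int)
for v in [(50,23,26),(50,-23,26),(50,23,0),(-36,23,26),(-36,23,0),(-36,20,10)]:
    q=p+Mc@np.array([v[0],v[1],v[2]-H])
    a=tp(proj("side",q/1000),5,225,235);b=tp(proj("top",q/1000),5,160,195,500);print(v,a,b)
    cv2.circle(c,tuple(int(i) for i in a),2,(0,0,255),-1);cv2.circle(c,tuple(int(i) for i in b),2,(0,0,255),-1)
cv2.imwrite("pics/i1.png",c)
```

```text
clock 10.65 tcp [514.7 194.2  61.5] local tcp [-12.8   0.3  53.5] F [ 8.1 -1.5 -1.5] w 15.7
cart euler zyx in holder deg [  0.02 -14.58   0.19]
tip local [-72.6   0.4   5.4] heel [43.5  0.5 35.6]
(50, 23, 26) [146 253] [573 150]
(50, -23, 26) [192 168] [675 154]
(50, 23, 0) [131 295] [586 137]
(-36, 23, 26) [362 355] [575 333]
(-36, 23, 0) [343 396] [587 317]
(-36, 20, 10) [353 374] [589 323]
```

View pics/i1.png

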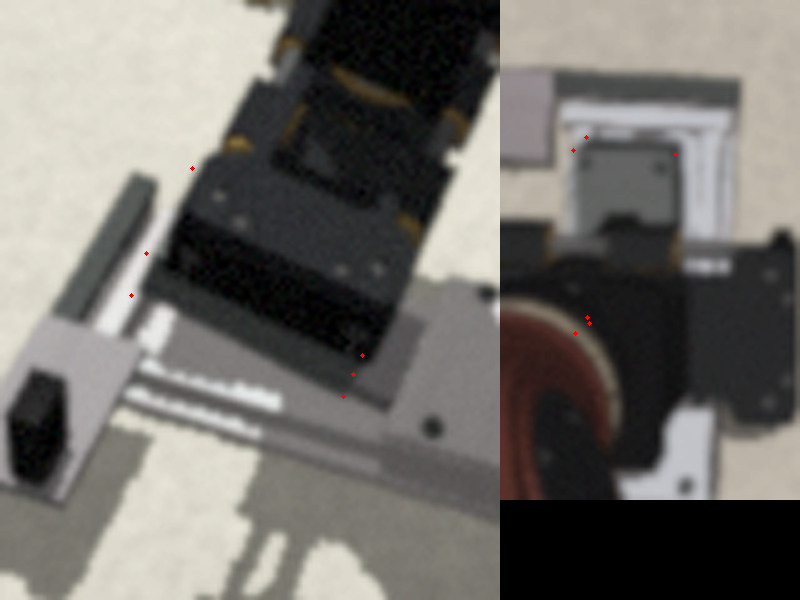

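Side pane: the cartridge's lower edge runs from (145,290) to (347,398), against a prediction of (131,295) to (343,396). That is steeper, so the cartridge has pitched about 4° nose-down in the grip and its tip is on the floor, which matches the upward force. I'll model the slip, raise the grip to 60 N and continue.

```bash
cat > st2.py <<'E'
from h import *
import sys
from scipy.spatial.transform import Rotation as R
S=np.array([527.5,193.3,8]);Hm=R.from_euler("z",-2.6,degrees=True);G=np.array([0,0,50.5])
D=float(sys.argv[1])
o=bot.get_obs();p=o["tool_pos"]*1000;M=R.from_quat(o["orientation"]).as_matrix()
T=np.diag([-1.,1,-1])@R.from_euler("y",-D,degrees=True).as_matrix()  # cart in tool
Mc=M@T;L=Hm.as_matrix().T@Mc;g0=p-19*M[:,2]
cp=lambda v:Hm.inv().apply(g0-S)+L@(np.array(v,float)-G)
print("clock",round(o["clock"],2),"tcp",Hm.inv().apply(p-S).round(1),"F",Hm.inv().apply(o["force"]).round(1),"T",Hm.inv().apply(o["wrist_torque"]).round(2),"w",round(o["width"]*87,2))
print("cart euler",R.from_matrix(L).as_euler("ZYX",degrees=True).round(2),"tip",cp([-70,0,0]).round(1),"heel",cp([50,0,0]).round(1))
for a in sys.argv[2:]:
    tx,tz,an=map(float,a.split(","))
    Lg=R.from_euler("ZYX",[0,-an,0],degrees=True).as_matrix();Mg=Hm.as_matrix()@Lg@T.T
    pg=Hm.apply(np.array([tx,0,tz])-Lg@(np.array([-70,0,0])-G))+S+19*Mg[:,2]
    print(a,"travel",((pg-p)/300).round(3),"rot",(R.from_matrix(Mg@M.T).as_rotvec(degrees=True)/120).round(4))
E
python3 st2.py 4 -73,0,18 -76,0,18 -76,0,14 -76,0,10
```

```text
clock 10.75 tcp [-12.8   0.3  53.5] F [ 8.6 -2.1 -0.5] T [-0.39 -1.59 -0.02] w 16.01
cart euler [  0.   -18.58   0.2 ] tip [-67.8   0.4   1.7] heel [45.9  0.5 39.9]
-73,0,18 travel [-0.016 -0.    -0.008] rot [-0.0013  0.0049 -0.0005]
-76,0,18 travel [-0.026  0.    -0.008] rot [-0.0013  0.0049 -0.0005]
-76,0,14 travel [-0.014 -0.    -0.021] rot [ 0.0002  0.0382 -0.0005]
-76,0,10 travel [-0.004 -0.001 -0.035] rot [ 0.0017  0.0715 -0.0004]
```

Emit:
move_arm(
  steps=[
    {"travel": [0, 0, 0], "rotation": [0, 0, 0]},
    {"travel": [-0.008, 0, -0.004], "rotation": [0, 0.01, 0]},
    {"travel": [-0.016, 0, -0.01], "rotation": [0, 0.02, 0]},
    {"travel": [-0.022, 0, -0.017], "rotation": [0, 0.03, 0]},
    {"travel": [-0.022, 0, -0.019], "rotation": [0, 0.038, 0]},
    {"travel": [-0.022, 0, -0.019], "rotation": [0, 0.038, 0]},
    {"travel": [-0.022, 0, -0.019], "rotation": [0, 0.038, 0]},
  ],
  grip=3,
  grip_force=60,
)

```text
clock: 11.45
tool_pos: [0.5133, 0.1946, 0.0589]
orientation: [0.022, 0.995, -0.001, 0.093]
force: [10.6, -1.2, -3.8]
width: 0.174
```

```bash
python3 st2.py 4 -75,0,10 -75,0,6 -75,0,3 -75,0,0
```

```text
clock 11.45 tcp [-14.3   0.7  50.9] F [10.7 -0.7 -3.8] T [-0.22 -2.12  0.02] w 15.15
cart euler [  0.04 -14.64   0.1 ] tip [-72.7   0.7   3.1] heel [43.4  0.8 33.4]
-75,0,10 travel [ 0.005 -0.002 -0.027] rot [ 0.0009  0.0386 -0.0005]
-75,0,6 travel [ 0.014 -0.003 -0.041] rot [ 0.0024  0.0719 -0.0005]
-75,0,3 travel [ 0.021 -0.003 -0.053] rot [ 0.0036  0.0969 -0.0005]
-75,0,0 travel [ 0.026 -0.003 -0.065] rot [ 0.0047  0.1219 -0.0005]
```

Emit:
move_arm(
  steps=[
    {"travel": [-0.016, -0.001, -0.01], "rotation": [0, 0.01, 0]},
    {"travel": [-0.014, -0.002, -0.018], "rotation": [0, 0.02, 0]},
    {"travel": [-0.013, -0.002, -0.024], "rotation": [0, 0.03, 0]},
    {"travel": [-0.012, -0.002, -0.028], "rotation": [0.001, 0.0386, 0]},
    {"travel": [-0.012, -0.002, -0.028], "rotation": [0.001, 0.0386, 0]},
    {"travel": [-0.012, -0.002, -0.028], "rotation": [0.001, 0.0386, 0]},
  ],
)

```text
clock: 12.05
tool_pos: [0.5158, 0.1944, 0.0544]
orientation: [0.022, 0.998, -0.0, 0.059]
force: [10.5, -1.4, -0.7]
width: 0.18
```

```bash
python3 st2.py 4 -75,0,6 -75,0,3 -75,0,0;  python3 - <<'E'
import sys;sys.argv=["x","4"]
exec(open("st2.py").read())
s=cams.snapshot("side");t=cams.snapshot("top")
c=np.zeros((600,800,3),np.uint8);c[:600,:500]=crop(s,225,235,100,120,5,1.3);c[:500,500:800]=crop(t,160,195,60,100,5,1.6)
tp=lambda uv,k,x0,y0,dx=0:(((uv-[x0,y0])+.5)*k-.5+[dx,0]).astype(int)
for v in [(50,23,26),(50,-23,26),(50,23,0),(50,-23,0),(-36,23,0),(-36,23,26)]:
    q=g0+Mc@(np.array(v,float)-G)
    a=tp(proj("side",q/1000),5,225,235);b=tp(proj("top",q/1000),5,160,195,500)
    for e in (a,b): cv2.circle(c,tuple(int(i) for i in e),2,(0,0,255),-1)
for v in [(50,25.5,0),(50,-25.5,0),(50,25.5,12),(50,-25.5,12),(60,0,18),(50,0,18),(-58,40,26)]:
    q=Hm.apply(np.array(v,float))+S
    a=tp(proj("side",q/1000),5,225,235);b=tp(proj("top",q/1000),5,160,195,500)
    for e in (a,b): cv2.circle(c,tuple(int(i) for i in e),2,(0,255,0),-1)
cv2.imwrite("pics/i2.png",c)
E
```

```text
clock 12.05 tcp [-11.8   0.6  46.4] F [10.5 -0.9 -0.7] T [-0.13 -2.06  0.01] w 15.63
cart euler [  0.03 -10.71   0.14] tip [-73.4   0.6   2.6] heel [44.5  0.7 24.9]
-75,0,6 travel [ 0.006 -0.002 -0.026] rot [ 0.0006  0.0393 -0.0004]
-75,0,3 travel [ 0.012 -0.003 -0.038] rot [ 0.0018  0.0642 -0.0004]
-75,0,0 travel [ 0.018 -0.003 -0.049] rot [ 0.0029  0.0892 -0.0004]
clock 12.05 tcp [-11.8   0.6  46.4] F [10.5 -0.9 -0.7] T [-0.13 -2.06  0.01] w 15.63
cart euler [  0.03 -10.71   0.14] tip [-73.4   0.6   2.6] heel [44.5  0.7 24.9]
```

View pics/i2.png

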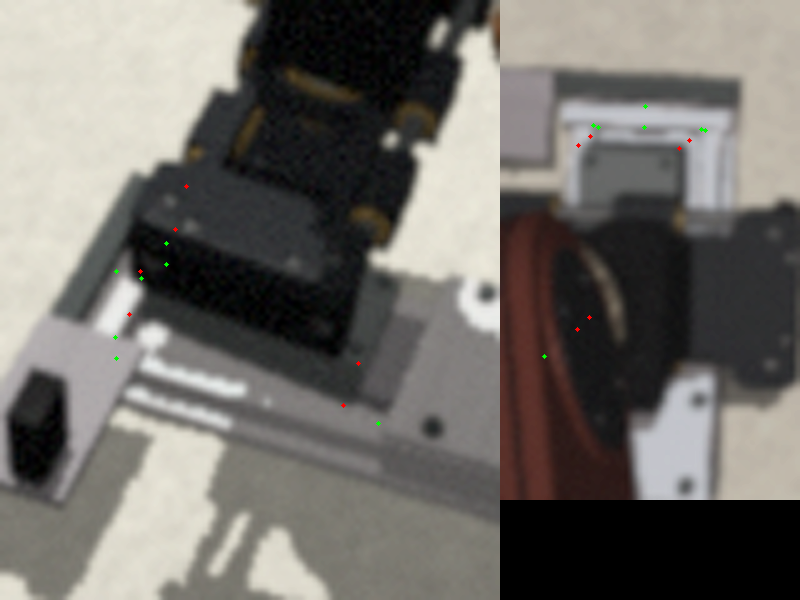

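Top pane: the heel's top face spans about columns 582–685, against a predicted 578–679. I'll measure the lateral alignment against the guides from pixel profiles before lowering.

Run:
```python
import sys;sys.argv=["x","4"]
exec(open("st2.py").read())
t=cams.snapshot("top").astype(int); 
t0=cv2.imread("pics/top0.png").astype(int)
for r in (226,230,233): print("cart row",r,[(c,int(t[r,c].sum()//3)) for c in range(170,212)])
for r in (232,244,256): print("guide row",r,[(c,int(t0[r,c].sum()//3)) for c in range(168,212)])
for v in [(50,23,26),(50,-23,26),(30,23,26),(30,-23,26),(30,-23,0)]:
    print("cart",v,proj("top",(g0+Mc@(np.array(v,float)-G))/1000).round(2))
for v in [(30,25.5,12),(30,25.5,0),(30,-25.5,12),(30,40,12),(30,-40,12),(30,-40,-8),(-20,25.5,12),(-20,-25.5,12),(-20,40,12),(-20,-40,12)]:
    print("hold",v,proj("top",(Hm.apply(np.array(v,float))+S)/1000).round(2))
```

```text
clock 12.15 tcp [-11.9   0.6  46.4] F [11.3 -1.7 -0.9] T [-0.23 -2.07 -0.02] w 15.84
cart euler [  0.04 -10.72   0.14] tip [-73.5   0.6   2.6] heel [44.4  0.7 25. ]
cart row 226 [(170, 68), (171, 91), (172, 106), (173, 112), (174, 113), (175, 97), (176, 72), (177, 53), (178, 51), (179, 57), (180, 63), (181, 64), (182, 64), (183, 64), (184, 64), (185, 64), (186, 64), (187, 64), (188, 63), (189, 64), (190, 63), (191, 60), (192, 56), (193, 54), (194, 56), (195, 50), (196, 51), (197, 81), (198, 107), (199, 114), (200, 116), (201, 122), (202, 120), (203, 107), (204, 99), (205, 106), (206, 104), (207, 104), (208, 111), (209, 114), (210, 114), (211, 115)]
cart row 230 [(170, 109), (171, 108), (172, 104), (173, 104), (174, 107), (175, 95), (176, 71), (177, 64), (178, 65), (179, 65), (180, 65), (181, 66), (182, 66), (183, 65), (184, 65), (185, 65), (186, 65), (187, 65), (188, 65), (189, 65), (190, 66), (191, 65), (192, 65), (193, 65), (194, 62), (195, 51), (196, 50), (197, 81), (198, 106), (199, 112), (200, 115), (201, 121), (202, 118), (203, 102), (204, 97), (205, 107), (206, 103), (207, 102
[... 1965 characters left out ...]
7, 109), (198, 109), (199, 109), (200, 109), (201, 105), (202, 93), (203, 92), (204, 98), (205, 93), (206, 94), (207, 99), (208, 101), (209, 100), (210, 100), (211, 100)]
cart (50, 23, 26) [175.22 223.67]
cart (50, -23, 26) [195.42 224.4 ]
cart (30, 23, 26) [175.17 232.34]
cart (30, -23, 26) [195.32 233.06]
cart (30, -23, 0) [197.35 231.16]
hold (30, 25.5, 12) [177.86 228.27]
hold (30, 25.5, 0) [178.94 228.4 ]
hold (30, -25.5, 12) [199.49 229.07]
hold (30, 40, 12) [171.71 228.05]
hold (30, -40, 12) [205.65 229.3 ]
hold (30, -40, -8) [206.97 229.49]
hold (-20, 25.5, 12) [176.84 249.56]
hold (-20, -25.5, 12) [198.53 250.36]
hold (-20, 40, 12) [170.68 249.33]
hold (-20, -40, 12) [204.69 250.59]
```

Everything agrees laterally within about 1 mm, with the guides and the cartridge both at about +0.6 mm, so I'll hold y. Now I'll lower the heel while keeping the plunger loaded.

Emit:
move_arm(
  steps=[
    {"travel": [-0.015, 0, -0.008], "rotation": [0, 0.012, 0]},
    {"travel": [-0.013, 0, -0.016], "rotation": [0, 0.025, 0]},
    {"travel": [-0.01, 0, -0.026], "rotation": [0.0006, 0.039, 0]},
    {"travel": [-0.007, 0, -0.032], "rotation": [0.001, 0.052, 0]},
    {"travel": [-0.004, 0, -0.038], "rotation": [0.0018, 0.064, 0]},
    {"travel": [-0.004, 0, -0.038], "rotation": [0.0018, 0.064, 0]},
    {"travel": [-0.004, 0, -0.038], "rotation": [0.0018, 0.064, 0]},
  ],
)

```text
clock: 12.9
tool_pos: [0.5203, 0.1945, 0.0462]
orientation: [0.022, 1.0, 0.001, -0.003]
force: [10.5, -1.5, 1.0]
width: 0.178
```

```bash
python3 st2.py 4 -75,0,1 -75,0,0 -75,0,-2
```

```text
clock 12.9 tcp [-7.3  0.9 38.2] F [10.6 -1.   1. ] T [-0.3  -1.87  0.02] w 15.49
cart euler [ 0.04 -3.7   0.1 ] tip [-73.8   0.9   2.2] heel [46.  1. 10.]
-75,0,1 travel [ 0.001 -0.003 -0.018] rot [ 0.0002  0.0225 -0.0003]
-75,0,0 travel [ 0.003 -0.003 -0.022] rot [ 0.0006  0.0308 -0.0003]
-75,0,-2 travel [ 0.007 -0.003 -0.03 ] rot [ 0.0013  0.0475 -0.0003]
```

Emit:
move_arm(
  steps=[
    {"travel": [-0.014, -0.001, -0.01], "rotation": [0, 0.012, 0]},
    {"travel": [-0.012, -0.001, -0.02], "rotation": [0, 0.025, 0]},
    {"travel": [-0.01, -0.001, -0.027], "rotation": [0.001, 0.037, 0]},
    {"travel": [-0.01, -0.001, -0.032], "rotation": [0.001, 0.048, 0]},
    {"travel": [-0.01, -0.001, -0.034], "rotation": [0.001, 0.048, 0]},
    {"travel": [-0.01, -0.001, -0.034], "rotation": [0.001, 0.048, 0]},
  ],
)

```text
clock: 13.5
tool_pos: [0.523, 0.1944, 0.04]
orientation: [0.022, 0.999, 0.001, -0.047]
force: [5.7, -2.1, 8.4]
width: 0.182
```

```bash
python3 st2.py 4 -75,0,-2 ; python3 st2.py 6 -75,0,0
```

```text
clock 13.5 tcp [-4.6  0.9 32. ] F [ 5.8 -1.8  8.4] T [-0.39 -1.41 -0.02] w 15.83
cart euler [0.03 1.42 0.04] tip [-74.    0.9   2.1] heel [45.9  1.  -0.8]
-75,0,-2 travel [-0.002 -0.003 -0.009] rot [-0.0001  0.0048 -0.0003]
clock 13.5 tcp [-4.6  0.9 32. ] F [ 5.8 -1.8  8.4] T [-0.39 -1.41 -0.02] w 15.83
cart euler [ 0.03 -0.58  0.04] tip [-72.3   0.9  -0.3] heel [47.7  1.   0.9]
-75,0,0 travel [-0.008 -0.003 -0.001] rot [-0.0001  0.0048 -0.0003]
```

Emit:
move_arm(
  steps=[
    {"travel": [-0.004, -0.002, -0.01], "rotation": [0, 0.006, 0]},
    {"travel": [0, -0.002, -0.018], "rotation": [0, 0.01, 0]},
    {"travel": [0.003, -0.002, -0.022], "rotation": [0, 0.012, 0]},
    {"travel": [0.006, -0.002, -0.022], "rotation": [0, 0.012, 0]},
    {"travel": [0.008, -0.002, -0.022], "rotation": [0, 0.012, 0]},
  ],
)

```text
clock: 14.0
tool_pos: [0.5259, 0.1943, 0.0391]
orientation: [0.022, 0.998, 0.001, -0.06]
force: [-16.4, -3.5, 37.8]
width: 0.181
```

```bash
python3 st2.py 6 -70,0,0
```

```text
clock 14.0 tcp [-1.6  0.9 31.1] F [-16.2  -4.3  37.8] T [-0.82  2.84  0.06] w 15.71
cart euler [ 0.07  0.89 -0.02] tip [-70.1   0.8   0.6] heel [49.8  0.9 -1.3]
-70,0,0 travel [-0.001 -0.003  0.002] rot [-0.0001 -0.0075 -0.0006]
```

The heel is at the wall (x≈49.8) with firm floor contact. I'll relax the press and open.

Emit:
move_arm(
  steps=[
    {"travel": [-0.002, 0, 0.003], "rotation": [0, 0, 0]},
    {"travel": [-0.002, 0, 0.003], "rotation": [0, 0, 0]},
  ],
)

```text
clock: 14.2
tool_pos: [0.5267, 0.1945, 0.0415]
orientation: [0.022, 0.998, 0.001, -0.059]
force: [1.6, -1.4, 5.2]
width: 0.178
```

Emit:
move_arm(
  steps=[
    {"travel": [0, 0, 0], "rotation": [0, 0, 0]},
    {"travel": [0, 0, 0], "rotation": [0, 0, 0]},
    {"travel": [0, 0, 0], "rotation": [0, 0, 0]},
    {"travel": [0, 0, 0], "rotation": [0, 0, 0]},
    {"travel": [0, 0, 0.1], "rotation": [0, 0, 0]},
    {"travel": [0, 0, 0.25], "rotation": [0, -0.04, 0]},
    {"travel": [0, 0, 0.4], "rotation": [0, -0.058, 0]},
    {"travel": [-0.1, -0.1, 0.5], "rotation": [0, -0.058, 0]},
    {"travel": [-0.1, -0.3, 0.5], "rotation": [0, -0.058, 0]},
    {"travel": [-0.1, -0.5, 0.5], "rotation": [0, -0.058, 0]},
    {"travel": [-0.1, -0.6, 0.5], "rotation": [0, -0.058, 0]},
    {"travel": [-0.1, -0.6, 0.5], "rotation": [0, -0.058, 0]},
  ],
  grip=36,
)

```text
clock: 15.4
tool_pos: [0.4964, 0.0094, 0.1915]
orientation: [0.025, 1.0, 0.002, 0.002]
force: [0.5, 0.5, -0.0]
width: 0.417
```

Run:
```python
from h import *
s=cams.snapshot("side");t=cams.snapshot("top");print(bot.get_obs()["tool_pos"],bot.get_obs()["width"]*87)
cv2.imwrite("pics/side_s.png",s);cv2.imwrite("pics/top_s.png",t)
c=np.zeros((600,800,3),np.uint8);c[:600,:500]=crop(s,225,235,100,120,5,1.3);c[:600,500:800]=crop(t,160,195,60,120,5,1.6)
cv2.imwrite("pics/s1.png",c)
```

```text
[0.49645587 0.01354458 0.19124536] 35.796346204186506
```

View pics/s1.png

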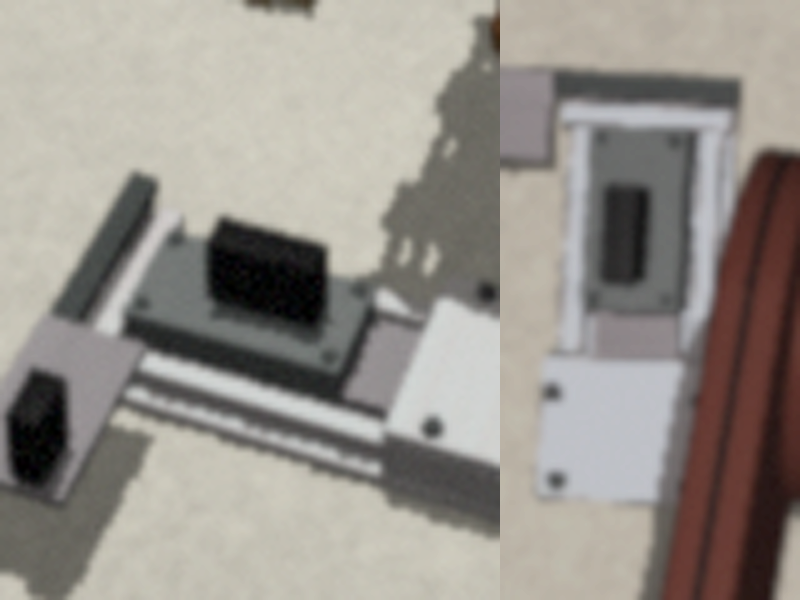

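The cartridge lies in the pocket with its tongue under the lip, its heel edge at the wall (top pane row 128) and the gate open at left. I'll check flatness numerically and compute the gate move.

Run:
```python
from h import *
from scipy.spatial.transform import Rotation as R
S=np.array([527.5,193.9,8]);Hm=R.from_euler("z",-2.6,degrees=True)
for v in [(50,23,26),(-36,23,26),(50,-23,26),(22,8,58),(-22,8,58),(22,-8,58),(-22,-8,58),(-58,40,26)]:
    q=(Hm.apply(np.array(v,float))+S)/1000
    a=((proj("side",q)-[225,235])+.5)*5-.5;b=((proj("top",q)-[160,195])+.5)*5-.5+[500,0];print(v,a.round(0),b.round(0))
o=bot.get_obs();p=o["tool_pos"]
for n,g in (("above",[.575,.2932,.12]),("down",[.575,.2932,.055])): print(n,((np.array(g)-p)/.3).round(3))
print(R.from_quat(o["orientation"]).as_matrix().round(3).tolist())
```

```text
(50, 23, 26) [116. 309.] [591. 125.]
(-36, 23, 26) [335. 372.] [582. 310.]
(50, -23, 26) [163. 224.] [690. 128.]
(22, 8, 58) [200. 241.] [606. 185.]
(-22, 8, 58) [313. 273.] [601. 283.]
(22, -8, 58) [216. 211.] [641. 186.]
(-22, -8, 58) [328. 242.] [637. 284.]
(-58, 40, 26) [378. 425.] [543. 356.]
above [ 0.262  0.932 -0.237]
down [ 0.262  0.932 -0.454]
[[-0.999, 0.047, 0.004], [0.047, 0.999, 0.006], [-0.003, 0.006, -1.0]]
```

Predicted and observed corners agree: a constant side-view offset of about 10 px, with the same height at both ends, means it lies flat. Now the gate.

Emit:
move_arm(
  steps=[
    {"travel": [0.05, 0.15, 0], "rotation": [0, 0, 0]},
    {"travel": [0.1, 0.3, 0], "rotation": [0, 0, 0]},
    {"travel": [0.15, 0.45, 0], "rotation": [0, 0, 0]},
    {"travel": [0.2, 0.6, 0], "rotation": [0, 0, 0]},
    {"travel": [0.25, 0.75, 0], "rotation": [0, 0, 0]},
    {"travel": [0.262, 0.88, 0], "rotation": [0, 0, 0]},
    {"travel": [0.262, 0.932, -0.05], "rotation": [0, 0, 0]},
    {"travel": [0.262, 0.932, -0.15], "rotation": [0, 0, 0]},
    {"travel": [0.262, 0.932, -0.237], "rotation": [0, 0, 0]},
    {"travel": [0.262, 0.932, -0.237], "rotation": [0, 0, 0]},
    {"travel": [0.262, 0.932, -0.237], "rotation": [0, 0, 0]},
  ],
  grip=52,
  grip_force=15,
)

```text
clock: 16.6
tool_pos: [0.5738, 0.2935, 0.1192]
orientation: [0.023, 1.0, 0.003, 0.001]
force: [0.5, -0.0, 0.7]
width: 0.6
```

Emit:
move_arm(
  steps=[
    {"travel": [0.003, 0, -0.1], "rotation": [0, 0, 0]},
    {"travel": [0.003, 0, -0.18], "rotation": [0, 0, 0]},
    {"travel": [0.003, 0, -0.214], "rotation": [0, 0, 0]},
    {"travel": [0.003, 0, -0.214], "rotation": [0, 0, 0]},
    {"travel": [0.003, 0, -0.214], "rotation": [0, 0, 0]},
  ],
)

```text
clock: 17.1
tool_pos: [0.5758, 0.2938, 0.0568]
orientation: [0.023, 1.0, 0.003, 0.002]
force: [0.2, -0.5, -0.0]
width: 0.6
```

Emit:
move_arm(
  steps=[
    {"travel": [0, 0, 0], "rotation": [0, 0, 0]},
    {"travel": [0, 0, 0], "rotation": [0, 0, 0]},
    {"travel": [0, 0, 0], "rotation": [0, 0, 0]},
    {"travel": [0, 0, 0], "rotation": [0, 0, 0]},
    {"travel": [-0.001, -0.03, 0], "rotation": [0, 0, 0]},
    {"travel": [-0.003, -0.06, 0], "rotation": [0, 0, 0]},
    {"travel": [-0.004, -0.09, 0], "rotation": [0, 0, 0]},
    {"travel": [-0.006, -0.12, 0], "rotation": [0, 0, 0]},
    {"travel": [-0.007, -0.15, 0], "rotation": [0, 0, 0]},
    {"travel": [-0.008, -0.18, 0], "rotation": [0, 0, 0]},
    {"travel": [-0.009, -0.2, 0], "rotation": [0, 0, 0]},
    {"travel": [-0.009, -0.21, 0], "rotation": [0, 0, 0]},
    {"travel": [-0.01, -0.217, 0], "rotation": [0, 0, 0]},
    {"travel": [-0.01, -0.221, 0], "rotation": [0, 0, 0]},
    {"travel": [-0.01, -0.221, 0], "rotation": [0, 0, 0]},
  ],
  grip=15,
)

```text
clock: 18.6
tool_pos: [0.5724, 0.2282, 0.0573]
orientation: [0.023, 1.0, 0.004, 0.001]
force: [-3.5, 7.1, 5.3]
width: 0.277
```

```bash
python3 st.py
```

```text
clock 18.6 tcp [572.4 228.2  57.3] local tcp [43.3 36.9 49.3] F [-3.8  7.   5.3] w 24.06
cart euler zyx in holder deg [-0.09 -0.15  0.48]
tip local [-26.7  37.2  17.6] heel [93.3 37.  17.9]
```

Emit:
move_arm(
  steps=[
    {"travel": [0, -0.01, 0], "rotation": [0, 0, 0]},
    {"travel": [0, -0.018, 0], "rotation": [0, 0, 0]},
    {"travel": [0, -0.022, 0], "rotation": [0, 0, 0]},
    {"travel": [0, -0.022, 0], "rotation": [0, 0, 0]},
  ],
)

```text
clock: 19.0
tool_pos: [0.5724, 0.2279, 0.0573]
orientation: [0.024, 1.0, 0.01, 0.002]
force: [2.2, 28.7, -4.9]
width: 0.281
```

Emit:
move_arm(
  steps=[
    {"travel": [0, 0, 0], "rotation": [0, 0, 0]},
    {"travel": [0, 0, 0], "rotation": [0, 0, 0]},
  ],
)

```text
clock: 19.2
tool_pos: [0.5723, 0.2282, 0.0572]
orientation: [0.024, 1.0, 0.01, 0.003]
force: [0.2, 7.6, -0.2]
width: 0.279
```

Closed stop confirmed: 28.7 N with no further travel. I'll release and retreat.

Emit:
move_arm(
  steps=[
    {"travel": [0, 0, 0], "rotation": [0, 0, 0]},
    {"travel": [0, 0, 0], "rotation": [0, 0, 0]},
    {"travel": [0, 0, 0], "rotation": [0, 0, 0]},
    {"travel": [0, 0, 0], "rotation": [0, 0, 0]},
    {"travel": [0, 0, 0.1], "rotation": [0, 0, 0]},
    {"travel": [0, 0, 0.25], "rotation": [0, 0, 0]},
    {"travel": [0, 0, 0.4], "rotation": [0, 0, 0]},
    {"travel": [-0.1, 0.2, 0.5], "rotation": [0, 0, 0]},
    {"travel": [-0.2, 0.4, 0.5], "rotation": [0, 0, 0]},
    {"travel": [-0.3, 0.6, 0.5], "rotation": [0, 0, 0]},
    {"travel": [-0.4, 0.75, 0.5], "rotation": [0, 0, 0]},
    {"travel": [-0.5, 0.9, 0.5], "rotation": [0, 0, 0]},
    {"travel": [-0.5, 0.9, 0.5], "rotation": [0, 0, 0]},
    {"travel": [-0.5, 0.9, 0.5], "rotation": [0, 0, 0]},
  ],
  grip=52,
)

```text
clock: 20.6
tool_pos: [0.4192, 0.5017, 0.2072]
orientation: [0.022, 1.0, 0.011, 0.002]
force: [-0.0, 0.0, -0.6]
width: 0.593
```

Run:
```python
from h import *
s=cams.snapshot("side");t=cams.snapshot("top");o=bot.get_obs();print(o["clock"],o["tool_pos"],o["force"])
c=np.zeros((600,800,3),np.uint8);c[:400,:500]=crop(s,225,250,125,100,4,1.4);c[:600,500:800]=crop(t,150,195,60,120,5,1.6)
c[400:600,:500]=crop(t,190,120,250,180,2,1.5)[0:360:1][60:260]
cv2.imwrite("pics/f1.png",c)
```

```text
20.7 [0.42094827 0.49960458 0.20696035] [ 1.22991052 -1.26287727 -0.03037442]
```

View pics/f1.png

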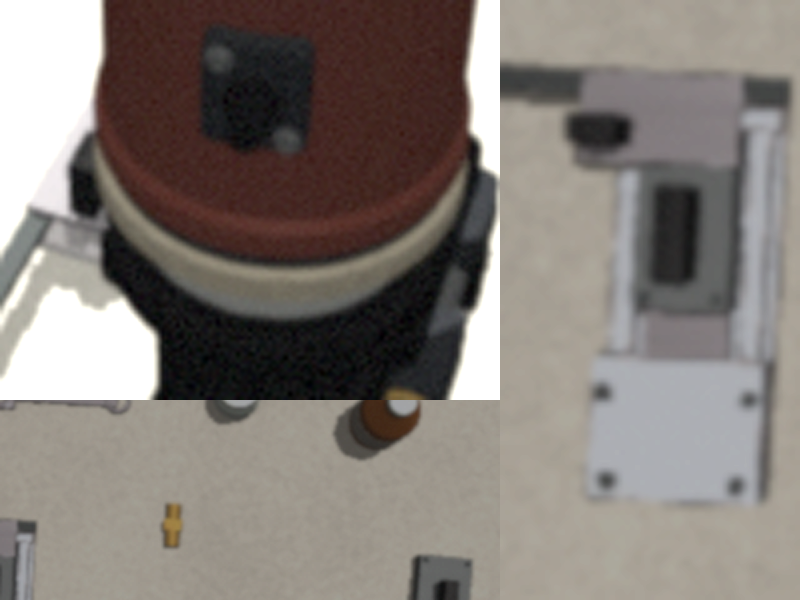

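The final top view shows the gate plate over the heel end, with its right edge at raw column 199 as predicted for closed. The cartridge is flat, the bottle is standing and the wide cartridge hasn't moved. I'll hand it in.

```bash
python3 -c "
from bench import bot
print(bot.hand_in())"
```

```text
the job is handed in; nothing more can be done
None
```

The cartridge with the tongue is loaded and the gate is closed over it. I handed the job in at about 21 s on the robot's clock.

**What I did**
- I slid the gate open until it hit its stop (about 25 N).
- I tilted the cartridge about 14–18°, pushed the tongue under the lip against the plunger (about 11 N), and lowered the heel until it sat against the wall.
- I slid the gate back to its closed stop (about 29 N with no further travel), let go and moved the arm clear.

**Last checks**
- **Cartridge:** before I closed the gate, both views showed it flat, with its heel at the wall and its tongue under the lip.
- **Gate:** in the final top view the plate's edge is at column 199, where it should be when fully closed.
- **Other objects:** the bottle was standing, and the wide cartridge looked untouched where the crop showed it.

**Not as planned or not confirmed**
- The cartridge pitched 4–6° nose-down in the grip during insertion. I corrected for it and raised the grip to 60 N.
- While seating it, the downward force briefly reached 38 N at the wrist. That was through the fingers on the cartridge, and just under the 40 N limit for the arm or gripper body.
- The side camera read about 3–4 mm (2 pixels) off from the top camera and arm position throughout.
- In the last side picture the arm blocked the holder, so the final gate check rests on the top view and the stop force.

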